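Swing out the draining arm and hang the basket

ROBOT

A 6-joint arm with a two-finger parallel gripper is mounted at the origin on the work surface. World frame = base frame: x ahead of the robot, y to its left, z up, the work surface at z = 0. Lengths are in mm, angles in degrees, forces in N, time in s.
With the tool pointing down it reaches from about 350 to 775 mm from the base axis. Payload 5.5 kg.
Tool frame: the origin (TCP) lies at the very end of the fingers, on their centre line; the grasp point (between the pads) lies 19 mm behind it; z points along the fingers, y is the direction in which the jaws open and shut (so a half turn about z gives the same grasp; the last joint's range is limited). The gripper opens to 85 mm and grips with 20 to 120 N. Pads are 22 mm wide; open, the fingers measure 114 mm over their backs; the gripper's body (76 mm by 85 mm) begins 54 mm behind the grasp point. The pads swing forward as they close: fully open they stand 13 mm farther back than shut.
Start: joints at [-72.055, 17.945, 2.641, 74.691, 0, 82.002], TCP at [251.556, -517.099, 231.323] pointing down, gripper open.
Joint ranges: [-158.12, 158.12], [-49.38, 96.58], [-58.88, 72.47], [-126.05, 133.96], [-84.25, 85.87], [-180, 180]. Speed limits (degrees/s): [147.25, 147.25, 180, 180, 180, 180].

INTERFACE

Orientations are given as a 3x3 rotation matrix whose columns are the frame's x, y, z axes.
In Python, from bench import manip gives the robot as it stands. The module is installed in compiled form; this text tells all that it offers.
- The arm moves only by the tool drive_tool, never from a script. Its argument "series" is a list of rows, each a list of 3 entries, a list of its own where there are three numbers: the turn, a rotation vector about the world's x, y, z in degrees, then the shift along the world's x, y, z in m, then the opening, from -1 (shut) to 1 (fully open). A call has exactly 10 rows; each row shifts and turns the commanded pose from where the row before left it; what a row does not reach is not made up. A row lasts 1/12 s, in which the tool goes at most 41.7 mm and 7.16 degrees, less where a joint would pass 70% of its speed; a pose out of reach is approached as far as the arm can. A call is refused whole if a number of a shift passes 0.0417 or a number of a turn 7.16, either way. A call with a gripper value outside its range is refused whole. The fingers move at their own pace and stop on an object; "grip_force" is the grip in N (left out, the last holds). Time passes only in rows, so rows that do not move let the fingers close, or fill a call up. It gives the time, the measured TCP pose, the force and the opening at its end, in the units of the state.
- manip.get_obs(): the state, without advancing time (a new reading comes with each control period).
- manip.capture(name): name is "scene" or "side" or "wrist"; returns the picture (384x512x3 uint8, red, green, blue); there is no depth.
- manip.camera_params(name): a dict with "vertical_fov" (degrees; the focal length in pixels is half the picture's height over the tangent of half this angle, whatever the lens; pixels are square), "cx", "cy" (the principal point, pixels), "extrinsics" (4x4, takes a point from world to camera coordinates). Camera axes: x right, y down, z forward; pixel columns grow to the right and rows downward; lengths in mm; the calibration is good to about 2 mm. A picture is of the moment at which its call begins: read the wrist's pose just before it. camera_params takes no time and is no camera call; for the wrist camera it gives the pose at the moment of the call.
- manip.hand_in(): hands the job in, once; it reports no verdict.
The state is a dict: "t": time; "joint_positions": joint angles; "qd": joint speeds; "joint_torque": joint torques, N m; "ee_pos": TCP position; "eef_rot": TCP orientation; "force": force on the tool from outside, world axes, zero at the start; "moment": the same for the moment, N m; "width": finger opening in mm.
Only numpy, scipy, OpenCV 4.12 (cv2) and the standard library are available. Lean on these libraries where they do the work, as an engineer would, in place of code of your own. Each camera call takes 0.05 s, during which the arm holds its last target.

TASK

Swing the folded arm of the draining stand out over its drip tray until it snaps fully home in its end detent, then hang the white dipping basket by its wire handle in the hook at the end of that arm, so that it hangs upright and free over the tray. Keep the basket from tipping on the way, and leave the bottles and glassware around standing where they are.

Things in the scene. Friction and masses are not known exactly. Their poses are not given: they have to be found in the camera images.
- stand: Fixed draining stand: white base plate 120 mm square, 12 mm high; steel post 24 mm thick, its black top 252 mm high; white perforated drip tray 150 x 200 mm, 22 mm high, centred 185 mm along the stand's own -y. Origin: on the bench, on the post's vertical hinge axis; z up. The arm when home points along the stand's own -y.
- swing_arm (a joint): Arm on the post. 0 = folded, starts at 0 to 0.4, grows counter-clockwise from above to 1.75 rad = home at the end stop. Folded it points along the stand's -y turned 1.75 rad clockwise. Light friction (1 to 2 N at the bar) holds it where left; from about 1.5 rad a sprung detent ball under the bar resists with some 5 N more; past about 1.68 it drives the arm home and holds it there.
- bar_mid (a point): Middle of the arm's yellow bar, 130 mm from the hinge axis, 215 mm above the bench; x axis outwards along the arm, z up. The bar has a 12 x 12 mm section and runs straight from the yellow hub (36 mm wide) to 152 mm from the axis. Its clockwise side (own -y side) is the one to push on, for instance 100 to 150 mm from the axis.
- hook_seat (a point): Top of the middle of the hook's saddle, 180 mm from the hinge axis, 204 mm above the bench, where the wire handle rests; x axis outwards along the arm, z up. The hook is an 8 mm round bar: flat floor 10 mm either way along x, then rising inwards to the bar (its top 221 mm above the bench) and outwards to the tip.
- hook_tip (a point): Round top end of the upturned hook, 213 mm from the hinge axis, 230 mm above the bench: the handle must pass over it. Axes as hook_seat.
- basket: White slatted dipping basket, 0.18 to 0.35 kg, 100 mm (own x) x 70 mm (own y), rim 60 mm high. Rigid wire handle, 6 mm thick, in its x-z plane: uprights at x = -45 and 45 mm up to z = 122 mm, then like a roof to a peak at x = 0, z = 145 mm (wire centre). The hook passes under the peak along the basket's y, either way round. Origin: centre of the underside; z up.
- bail_peak (a point): Underside of the peak of the basket's wire handle, 142 mm above the basket's origin: it rests on hook_seat when hung. Axes as the basket's.
- basket_grip (a point): Centre of the blue square grip on top of the handle's peak: 18 x 18 mm, flats square to the basket's axes, 50 mm tall, from 148 to 198 mm above the basket's underside.
- wash_bottle: White plastic bottle with blue cap, 64 mm wide, 220 mm high. Not to be disturbed. Origin: centre of the underside.
- reagent_bottle: Amber bottle with orange cap, 68 mm wide, 160 mm high. Not to be disturbed. Origin: centre of the underside.
- jar: Low glass jar with white cap, 68 mm wide, 70 mm high. Not to be disturbed. Origin: centre of the underside.
- tall_bottle: Glass bottle with red cap, 66 mm wide, 200 mm high, close behind the folded arm. Not to be disturbed. Origin: centre of the underside.
- flask: Conical stoppered flask, 82 mm wide at the foot, 140 mm high, standing under the arm's sweep (the arm clears it). Not to be disturbed. Origin: centre of the underside.
Not all that is in view belongs to the job. Leave any black look-alike of the basket alone.

How it is judged (in metres and radians):
On the way, in this order (a step that is already met when the one before it is completed fails the run):
1. the arm is swung out and seated home in its end detent (value of joint swing_arm above 1.7 rad), for 0.3 s.
2. the basket's wire handle is in the hook of the home arm (value of joint swing_arm above 1.7 rad and x of bail_peak in the frame of hook_seat between -0.022 and 0.022 m and y of bail_peak in the frame of hook_seat between -0.015 and 0.015 m and z of bail_peak in the frame of hook_seat between -0.004 and 0.012 m and angle between basket's own z axis and vertical below 0.25 rad), for 0.2 s.
At the end, for the whole second after the job is handed in: Arm home (over 1.70 rad); basket hanging by its handle in the hook: peak within 22 mm along, 15 mm across and -4 to +12 mm in height of the saddle point, within 0.25 rad of upright, released, at rest; bystanders upright (0.2 rad), moved under 30 mm (all of step 2 and contact force between the fingers and basket below 0.1 N and contact force between basket and stand above 0.5 N and linear speed of basket below 0.1 m/s and angular speed of basket below 0.9 rad/s and distance of each of wash_bottle, reagent_bottle, jar, tall_bottle, flask from where it was at the start of the episode below 0.03 m and angle between each of wash_bottle, reagent_bottle, jar, tall_bottle, flask's own z axis and vertical below 0.2 rad); the robot touches nothing.
It fails at once if the basket is tipped over (more than 0.8 rad) (angle between basket's own z axis and vertical above 0.8 rad).
It fails at once if one of the bottles or glassware is shifted more than 30 mm or tipped (distance of any of wash_bottle, reagent_bottle, jar, tall_bottle, flask from where it was at the start of the episode above 0.03 m or angle between any of wash_bottle, reagent_bottle, jar, tall_bottle, flask's own z axis and vertical above 0.35 rad).
It also fails if it takes over 72 s, if anything falls off the work surface, if the arm or the gripper's body presses on something with over 40 N, if the wrist force passes 120 N, or if a joint passes its speed limit or range.

## Working session

There is one attempt and no reset: what is moved stays moved. The work goes in short steps, Python scripts to look and compute and a tool call to move; the robot and the scene stay as the last step left them, time stands still between calls to the robot, and variables do not carry over. Pictures are saved under pics/ and viewed, and the job is handed in when it is done.

Besides the shell and the picture viewer there is one more tool, called after "Call:" by a JSON object that holds its "name" and its "arguments", one argument or row to a line. drive_tool: Moves the arm, as the interface text tells. Its arguments: {"type":"object","properties":{"series":{"type":"array","items":{"type":"array"}},"grip_force":{"type":"number"}},"required":["series"]}

```bash
mkdir -p pics; python3 - <<'E'
from bench import manip
import cv2,numpy as np
o=manip.get_obs();print(o)
for n in ["scene","side","wrist"]:
    p=manip.camera_params(n);print(n,p)
    cv2.imwrite(f"pics/{n}0.png",cv2.resize(manip.capture(n)[:,:,::-1],(800,600),interpolation=cv2.INTER_CUBIC))
E
```

```text
{'t': 0.0, 'joint_positions': array([-7.20562088e+01,  1.79902234e+01,  2.57663591e+00,  7.46923230e+01,
       -5.08242235e-04,  8.20034351e+01]), 'qd': array([ 0.08386386, -0.02351677, -0.02284808, -0.00521896, -0.04426227,
       -0.07539269]), 'joint_torque': array([-7.22126115e-04, -4.80622315e+01,  2.98535174e+01,  1.93055591e-02,
       -5.08275832e-05,  1.28543149e-06]), 'ee_pos': array([ 251.36758565, -516.55917886,  230.41223871]), 'eef_rot': array([[ 8.99249964e-01,  4.37434759e-01, -5.77927697e-04],
       [ 4.37435070e-01, -8.99248284e-01,  1.75584137e-03],
       [ 2.48365557e-04, -1.83174613e-03, -9.99998292e-01]]), 'force': array([-0.12865828, -0.34576509, -0.49629733]), 'moment': array([-0.04653444,  0.02484784,  0.02746909]), 'width': 85.63064128396331}
scene {'vertical_fov': 55.796135807138995, 'cx': 252.28532403138416, 'cy': 188.4170751804191, 'extrinsics': array([[-3.66319337e-01,  9.30464105e-01, -6.83322736e-03,
         2.72553071e+02],
       [ 5.52291987e-01,  2.11512846e-01, -8.06372046e-01,
        -1.02645583e+02],
       [-7.48854929e-01, -2.99163610e-01
[... 331 characters left out ...]
 [-3.04279660e-01,  6.74013823e-01, -6.73141333e-01,
         2.84204895e+02],
       [ 2.82665618e-01, -6.10934366e-01, -7.39499391e-01,
         1.40209399e+03],
       [ 0.00000000e+00,  0.00000000e+00,  0.00000000e+00,
         1.00000000e+00]])}
wrist {'vertical_fov': 71.76403526812815, 'cx': 255.53586793892364, 'cy': 195.23851699515998, 'extrinsics': array([[ 4.36873338e-01, -8.99521298e-01, -1.76664652e-03,
        -5.73152221e+02],
       [-8.62346079e-01, -4.19375507e-01,  2.83696007e-01,
        -3.61751187e+01],
       [-2.55931489e-01, -1.22415761e-01, -9.58912642e-01,
         3.79068032e+02],
       [ 0.00000000e+00,  0.00000000e+00,  0.00000000e+00,
         1.00000000e+00]])}
```

View pics/scene0.png

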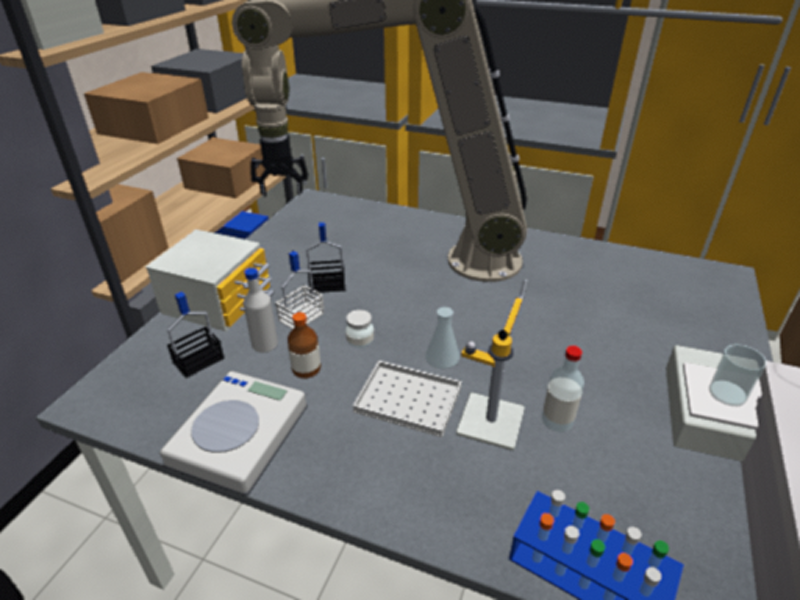

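View pics/side0.png

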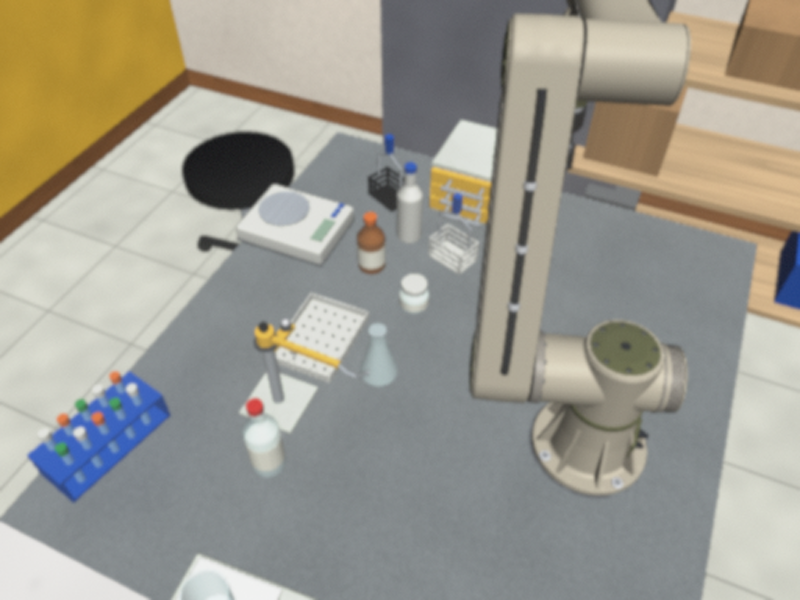

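View pics/wrist0.png

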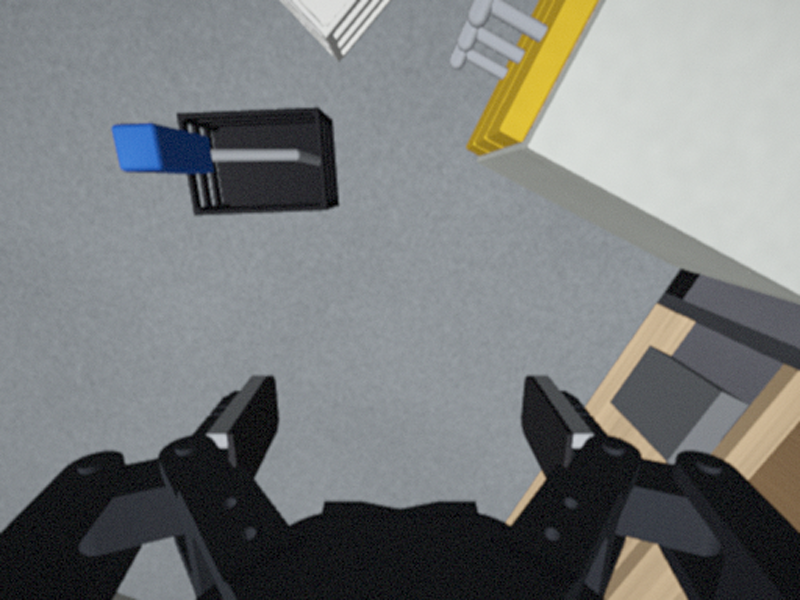

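The scene view shows the stand's post top at (502,338), the arm pointing toward (525,285), and the basket grip at (294,260). The wash bottle, reagent bottle and jar stand near the basket. I'll enlarge for closer readings.

```bash
cat > h.py <<'E'
from bench import manip
import cv2,numpy as np
P={n:manip.camera_params(n) for n in ["scene","side","wrist"]}
def ray(p,uv):
    f=192/np.tan(np.radians(p["vertical_fov"]/2));E=p["extrinsics"]
    d=np.array([(uv[0]-p["cx"])/f,(uv[1]-p["cy"])/f,1]);R=E[:3,:3]
    return -R.T@E[:3,3],R.T@d/np.linalg.norm(d)
def tri(*pu):
    A=np.zeros((3,3));b=np.zeros(3);rs=[ray(p,u) for p,u in pu]
    for c,d in rs:
        M=np.eye(3)-np.outer(d,d);A+=M;b+=M@c
    x=np.linalg.solve(A,b);return x,[np.linalg.norm((np.eye(3)-np.outer(d,d))@(x-c)) for c,d in rs]
def atz(p,u,z):
    c,d=ray(p,u);return c+d*(z-c[2])/d[2]
def proj(p,x):
    f=192/np.tan(np.radians(p["vertical_fov"]/2));q=p["extrinsics"][:3,:3]@np.array(x)+p["extrinsics"][:3,3]
    return np.array([p["cx"]+f*q[0]/q[2],p["cy"]+f*q[1]/q[2]])
def crop(img,x,y,w,h,s,name):
    c=cv2.resize(img[y:y+h,x:x+w],None,fx=s,fy=s,interpolation=cv2.INTER_CUBIC)
    for i in range(0,w,10):
        cv2.line(c,(i*s,0),(i*s,6 if (x+i)%50 else 14),(0,0,255),1)
        if i%20==0: cv2.putText(c,str(x+i),(i*s,24),0,.4,(0,0,255),1)
    for j in range(0,h,10):
        cv2.line(c,(0,j*s),(6,j*s),(0,0,255),1)
        if j%20==0: cv2.putText(c,str(y+j),(8,j*s+4),0,.4,(0,0,255),1)
    cv2.imwrite("pics/"+name+".png",c)
E
python3 - <<'E'
from h import *
im={}
for n in ["scene","side"]:
    a=manip.capture(n)[:,:,::-1].copy();np.save(f"{n}0.npy",a);im[n]=a
crop(im["scene"],220,170,160,120,5,"sc_stand")
crop(im["scene"],90,130,160,120,5,"sc_bask")
crop(im["side"],140,180,160,140,5-1,"si_stand")
crop(im["side"],210,80,120,120,5,"si_bask")
E
```

```text
(no output)
```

View pics/sc_stand.png

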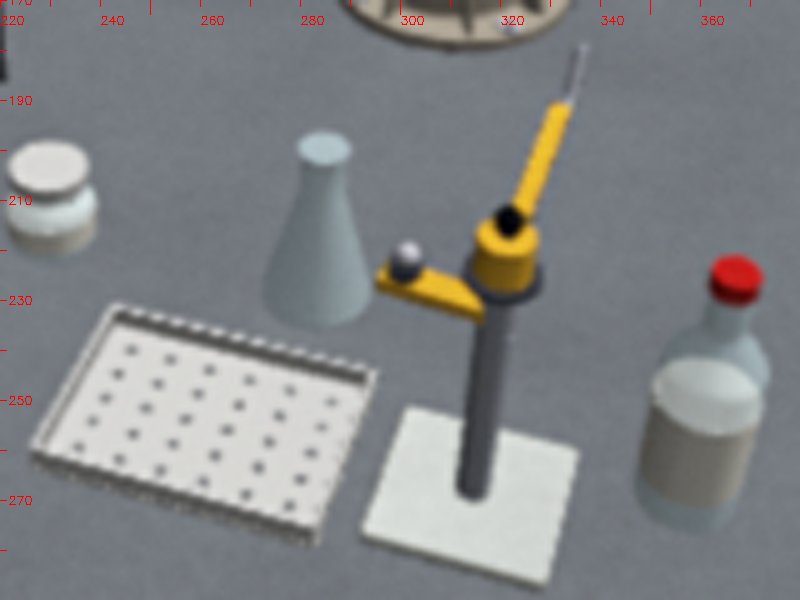

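View pics/sc_bask.png

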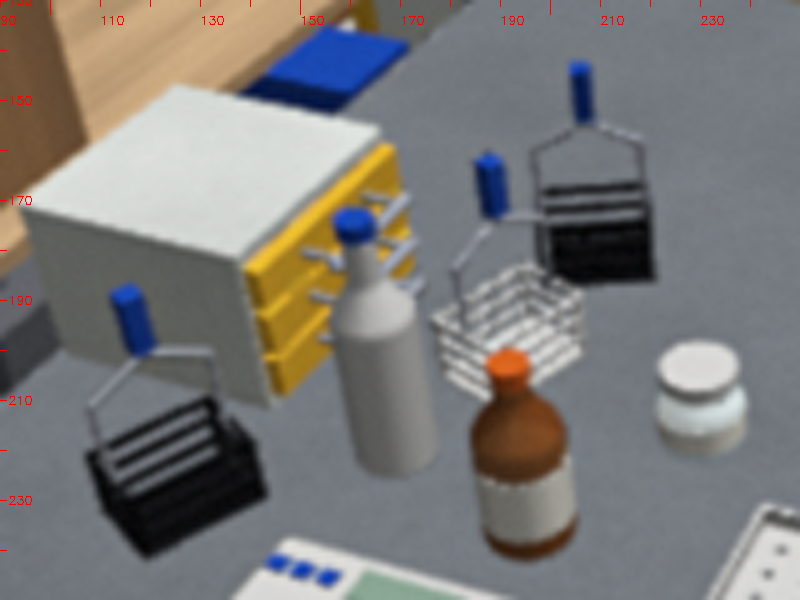

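View pics/si_stand.png

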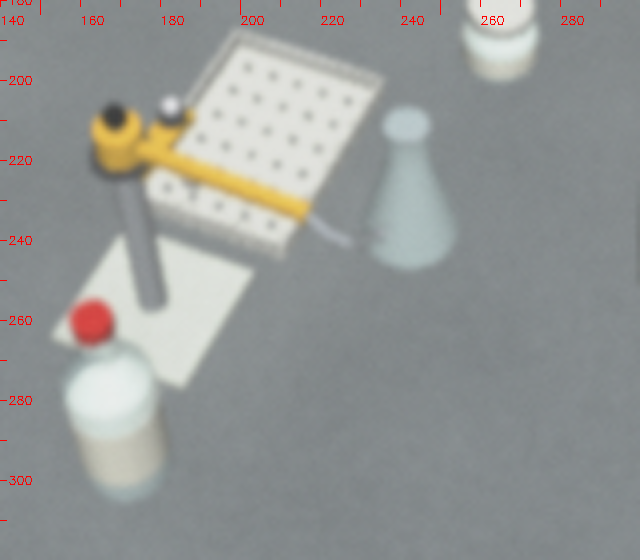

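View pics/si_bask.png

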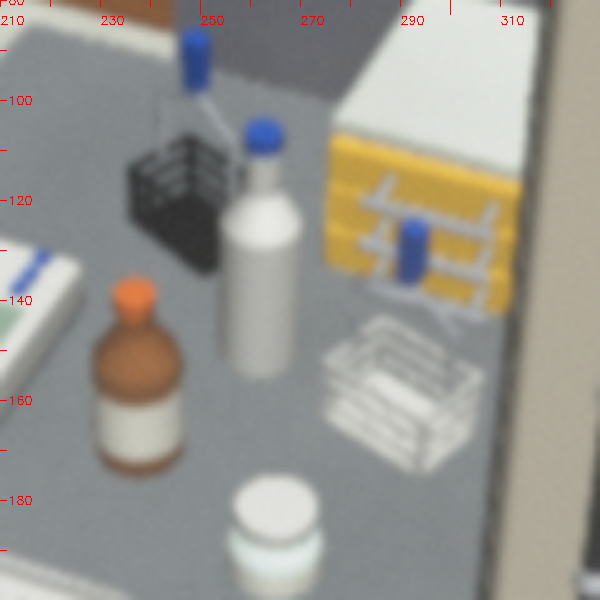

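```bash
python3 - <<'E'
from h import *
np.set_printoptions(precision=1,suppress=True)
S,D=P["scene"],P["side"]
for n,a,b in [("posttop",(321.7,210.5),(168.5,207.5)),("barend",(333,191.4),(216.5,232.5)),("tip",(337,179.4),(228,240.7)),
 ("griptop",(187.8,161.6),(292.8,124.4)),("gripbot",(188.8,172.6),(292.2,136)),
 ("wash cap",(161,173),(262,106)),("reag cap",(191.8,202),(236.4,138)),("jar cap",(229.6,203.5),(265,180.5)),("tall cap",(367,224),(163,259)),("flask top",(285,199.5),(241.3,210.5)),
 ("blk cap",(115.5,188),(249,88))]:
    print(n,*tri((S,a),(D,b)))
for a,b in [((301.8,251.6),(171,239)),((335.8,260.4),(203,247)),((329.6,287),(185.75,277)),((292.4,276.4),(152.75,264))]:
    print("plate",atz(S,a,12),atz(D,b,12))
for a in [(242.4,231.6),(295.2,244.4),(226.6,259.6)]: print("tray",atz(S,a,22))
for a in [(198.7,187.5),(293-55+0,0)][:1]: pass
# side tray corners
for b in [(198.8,187.5),(236,200),(211.5,239)]: print("trayS",atz(D,b,22))
# tcp check
o=manip.get_obs();print(o['ee_pos'],proj(S,o['ee_pos']),proj(D,o['ee_pos']))
E
```

```text
posttop [606.4 166.1 250.5] [np.float64(1.5548504916873749), np.float64(1.55485049168734)]
barend [454.3 170.7 217.6] [np.float64(1.2412810830914667), np.float64(1.2412810830914272)]
tip [407.4 180.  229.8] [np.float64(7.865304548355583), np.float64(7.865304548355639)]
griptop [ 435.8 -384.1  197.8] [np.float64(0.869206470638981), np.float64(0.8692064706391006)]
gripbot [ 434.4 -386.   144.6] [np.float64(0.7931378341801911), np.float64(0.7931378341799784)]
wash cap [ 567.8 -412.5  220.1] [np.float64(0.581239009538315), np.float64(0.5812390095382232)]
reag cap [ 607.8 -275.1  159.6] [np.float64(0.37491708115860994), np.float64(0.3749170811584336)]
jar cap [ 463.9 -203.7   67.1] [np.float64(1.4898235722586197), np.float64(1.4898235722584585)]
tall cap [553.7 296.4 197.3] [np.float64(0.07303607234603618), np.float64(0.07303607234612969)]
flask top [454.5  10.5 139.2] [np.float64(1.1249426468886796), np.float64(1.1249426468886867)]
blk cap [ 673.7 -530.3  195. ] [np.float64(1.8340755692339048), np.float64(1.834075569233898)]
plate [556.1 109.7  12. ] [662.8 122.2  12. ]
plate [554.2 226.8  12. ] [550.  106.8  12. ]
plate [671.1 230.1  12. ] [544.6 229.1  12. ]
plate [672.5 110.3  12. ] [664.4 230.9  12. ]
tray [ 547.  -116.1   22. ]
tray [540.7  81.1  22. ]
tray [ 691.4 -112.7   22. ]
trayS [ 686.4 -113.9   22. ]
trayS [ 536.3 -115.1   22. ]
trayS [535.7  72.8  22. ]
[ 251.5 -516.9  230.9] [181.  127.3] [354.8 109.3]
```

```bash
python3 - <<'E'
from h import *
np.set_printoptions(precision=1,suppress=True)
S,D=P["scene"],P["side"]
print("ball",tri((S,(301.3,221)),(D,(182.5,206))))
print("bracket end",tri((S,(297,226.5)),(D,(187,210))))
print("bar root",tri((S,(326,212)),(D,(174,217))))
print("shoulders",atz(S,(181,183.6),122),atz(S,(199,173.5),122))
# basket rim corners scene (left, far, right)
for a in [(176.6,194),(196.6,183),(206.6,188)]: print("rim",atz(S,a,60))
for b in [(275,152),(286.6,143.5),(306.5,155)]: print("rimS",atz(D,b,60))
o=manip.get_obs();print(o['t'])
E
```

```text
ball (array([604.4, 106.9, 191.9]), [np.float64(0.9217609744888574), np.float64(0.9217609744889296)])
bracket end (array([599.9,  94.1, 161.3]), [np.float64(0.9632198346112222), np.float64(0.9632198346111831)])
bar root (array([584.7, 176.5, 230.8]), [np.float64(1.8411611306525062), np.float64(1.8411611306526372)])
shoulders [ 482.3 -396.4  122. ] [ 395.9 -364.9  122. ]
rim [ 477.6 -428.    60. ]
rim [ 382.2 -390.    60. ]
rim [ 398.7 -335.1   60. ]
rimS [ 491.  -365.7   60. ]
rimS [ 468.5 -429.    60. ]
rimS [ 376.2 -399.1   60. ]
0.25
```

Call:
{"name": "drive_tool", "arguments": {
  "series": [
    [[0,0,0],[0.011,0.035,0.006],-1],
    [[0,0,0],[0.011,0.036,0.006],-1],
    [[0,0,0],[0.011,0.036,0.006],-1],
    [[0,0,0],[0.011,0.036,0.006],-1],
    [[0,0,0],[0.011,0.036,0.006],-1],
    [[0,0,0],[0.011,0.036,0.006],-1],
    [[0,0,0],[0.011,0.036,0.006],-1],
    [[0,0,0],[0.011,0.036,0.006],-1],
    [[0,0,0],[0.011,0.036,0.006],-1],
    [[0,0,0],[0.011,0.036,0.006],-1]
  ]
}}

```text
t: 1.08
ee_pos: [361.5, -156.3, 291.8]
eef_rot: [[0.899, 0.437, 0.001], [0.437, -0.899, -0.0], [0.0, 0.001, -1.0]]
force: [1.4, 0.4, 0.3]
width: 0.1
```

Call:
{"name": "drive_tool", "arguments": {
  "series": [
    [[0,0,6.2],[0.011,0.036,0],-1],
    [[0,0,6.2],[0.011,0.036,0],-1],
    [[0,0,6.2],[0.011,0.036,0],-1],
    [[0,0,6.2],[0.011,0.036,0],-1],
    [[0,0,6.2],[0.011,0.036,0],-1],
    [[0,0,6.2],[0.011,0.036,0],-1],
    [[0,0,6.2],[0.011,0.036,0],-1],
    [[0,0,6.2],[0.011,0.036,0],-1],
    [[0,0,6.2],[0.011,0.036,0],-1],
    [[0,0,6.7],[0.011,0.036,0],-1]
  ]
}}

```text
t: 1.92
ee_pos: [471.6, 204.0, 291.3]
eef_rot: [[0.021, 1.0, 0.0], [1.0, -0.021, -0.0], [-0.0, 0.0, -1.0]]
force: [1.3, 0.2, -0.1]
width: 0.2
```

```bash
python3 - <<'E'
from h import *
w=manip.camera_params("wrist")
import pickle;pickle.dump(w,open("w1.pkl","wb"))
a=manip.capture("wrist")[:,:,::-1].copy()
cv2.imwrite("pics/w1.png",cv2.resize(a,(800,600),interpolation=cv2.INTER_CUBIC))
A=np.array([607,167.])
for s in [(454,171,218),(607,167,252)]: print(proj(w,s)*1.5625)
E
```

```text
[370.22586248 376.69609273]
[675.82540374 408.74401131]
```

View pics/w1.png

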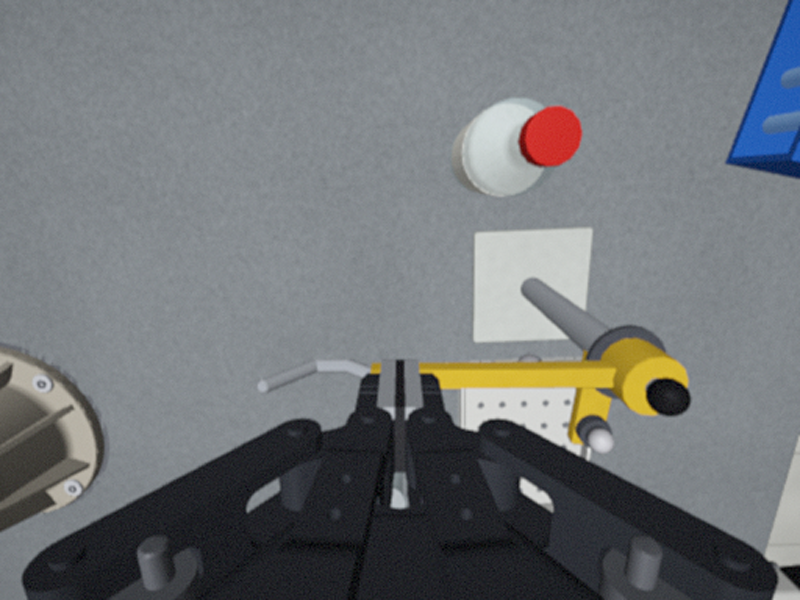

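```bash
python3 - <<'E'
from h import *
import pickle;w=pickle.load(open("w1.pkl","rb"))
np.set_printoptions(precision=1,suppress=True)
for u,z in [((500,364),221),((450,365),221),((600,362),221),((600,387),221),((450,388),221),((373,370),218),((263,386),228),((668,397),252),((634,385),230)]: print(u,atz(w,np.array(u)/1.5625,z))
for u in [(474,234),(592,228),(590,338),(475,343)]:print(atz(w,np.array(u)/1.5625,12))
print(proj(w,manip.get_obs()['ee_pos'])*1.5625)
E
```

```text
(500, 364) [527.  178.6 221. ]
(450, 365) [499.1 178.7 221. ]
(600, 362) [582.7 178.6 221. ]
(600, 387) [584.5 163.1 221. ]
(450, 388) [499.3 164.4 221. ]
(373, 370) [455.8 175.1 218. ]
(263, 386) [395.8 171.6 228. ]
(668, 397) [602.1 173.6 252. ]
(634, 385) [598.1 168.8 230. ]
[547.4 225.4  12. ]
[665.8 228.8  12. ]
[676.7 110.4  12. ]
[551.9 107.3  12. ]
[404.6 369.8]
```

The wrist view puts the bar's clockwise face at y≈178 and its end at x≈456, so the fingers at y=204 clear it. I'll lower to bar height.

Call:
{"name": "drive_tool", "arguments": {
  "series": [
    [[0,0,0],[0,0,-0.02],-1],
    [[0,0,0],[0,0,-0.02],-1],
    [[0,0,0],[0,0,-0.02],-1],
    [[0,0,0],[0,0,-0.01],-1],
    [[0,0,0],[0,0,-0.01],-1],
    [[0,0,0],[0,-0.004,-0.001],-1],
    [[0,0,0],[0,-0.004,0],-1],
    [[0,0,0],[0,-0.004,0],-1],
    [[0,0,0],[0,-0.002,0],-1],
    [[0,0,0],[0,-0.002,0],-1]
  ]
}}

```text
t: 2.8
ee_pos: [472.2, 185.6, 211.4]
eef_rot: [[0.028, 1.0, 0.002], [1.0, -0.028, 0.001], [0.001, 0.002, -1.0]]
force: [0.0, 1.7, 0.2]
width: -0.0
```

```bash
python3 - <<'E'
import numpy as np
# planned arc
A=np.array([608.5,170]);r=135
def pose(th,d=17):
    t=np.radians(th);u=np.array([np.cos(t),np.sin(t)]);n=np.array([u[1],-u[0]]);return A+r*u+d*n
for th in range(178,276,4): print(th,pose(th).round(1))
E
```

```text
178 [474.2 191.7]
182 [473.  182.3]
186 [472.5 172.8]
190 [472.6 163.3]
194 [473.4 153.8]
198 [474.9 144.5]
202 [477.  135.2]
206 [479.7 126.1]
210 [483.1 117.2]
214 [487.1 108.6]
218 [491.7 100.3]
222 [496.8  92.3]
226 [502.5  84.7]
230 [508.7  77.5]
234 [515.4  70.8]
238 [522.5  64.5]
242 [530.1  58.8]
246 [538.1  53.6]
250 [546.4  49. ]
254 [554.9  44.9]
258 [563.8  41.5]
262 [572.9  38.7]
266 [582.1  36.5]
270 [591.5  35. ]
274 [601.   34.1]
```

Call:
{"name": "drive_tool", "arguments": {
  "series": [
    [[0,0,3],[-0.0005,-0.007,0],-1],
    [[0,0,3],[-0.0002,-0.007,0],-1],
    [[0,0,3],[0.0001,-0.007,0],-1],
    [[0,0,3],[0.0004,-0.007,0],-1],
    [[0,0,3],[0.0008,-0.007,0],-1],
    [[0,0,3],[0.0011,-0.007,0],-1],
    [[0,0,3],[0.0015,-0.007,0],-1],
    [[0,0,3],[0.0019,-0.0068,0],-1],
    [[0,0,3],[0.0022,-0.0067,0],-1],
    [[0,0,3],[0.0026,-0.0066,0],-1]
  ]
}}

```text
t: 3.63
ee_pos: [481.1, 116.7, 211.0]
eef_rot: [[-0.479, 0.878, 0.0], [0.878, 0.479, 0.001], [0.001, 0.0, -1.0]]
force: [-0.9, 1.4, 0.8]
width: 0.1
```

Call:
{"name": "drive_tool", "arguments": {
  "series": [
    [[0,0,3],[0.0033,-0.0065,0],-1],
    [[0,0,3],[0.0036,-0.0063,0],-1],
    [[0,0,3],[0.0038,-0.0061,0],-1],
    [[0,0,3],[0.004,-0.0059,0],-1],
    [[0,0,3],[0.0043,-0.0057,0],-1],
    [[0,0,3],[0.0046,-0.0054,0],-1],
    [[0,0,3],[0.0048,-0.0051,0],-1],
    [[0,0,3],[0.0051,-0.0049,0],-1],
    [[0,0,3],[0.0053,-0.0046,0],-1],
    [[0,0,3],[0.0056,-0.0043,0],-1]
  ]
}}

```text
t: 4.47
ee_pos: [525.1, 61.5, 210.5]
eef_rot: [[-0.853, 0.521, -0.002], [0.521, 0.853, -0.0], [0.001, -0.001, -1.0]]
force: [-2.8, 0.2, -0.0]
width: 0.0
```

Call:
{"name": "drive_tool", "arguments": {
  "series": [
    [[0,0,3],[0.0058,-0.0041,0],-1],
    [[0,0,3],[0.006,-0.0038,0],-1],
    [[0,0,3],[0.0062,-0.0035,0],-1],
    [[0,0,3],[0.0063,-0.0033,0],-1],
    [[0,0,3],[0.0065,-0.003,0],-1],
    [[0,0,3],[0.0066,-0.0027,0],-1],
    [[0,0,3],[0.0068,-0.0024,0],-1],
    [[0,0,3],[0.0069,-0.0021,0],-1],
    [[0,0,0],[0,0,0],-1],
    [[0,0,0],[0,0,0],-1]
  ]
}}

```text
t: 5.3
ee_pos: [577.5, 36.8, 210.7]
eef_rot: [[-0.991, 0.133, 0.001], [0.133, 0.991, -0.0], [-0.001, 0.0, -1.0]]
force: [-0.0, -0.9, 0.4]
width: -0.1
```

```bash
python3 - <<'E'
from h import *
a=manip.capture("scene")[:,:,::-1].copy()
crop(a,220,170,160,120,5,"sc2")
E
```

```text
(no output)
```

View pics/sc2.png

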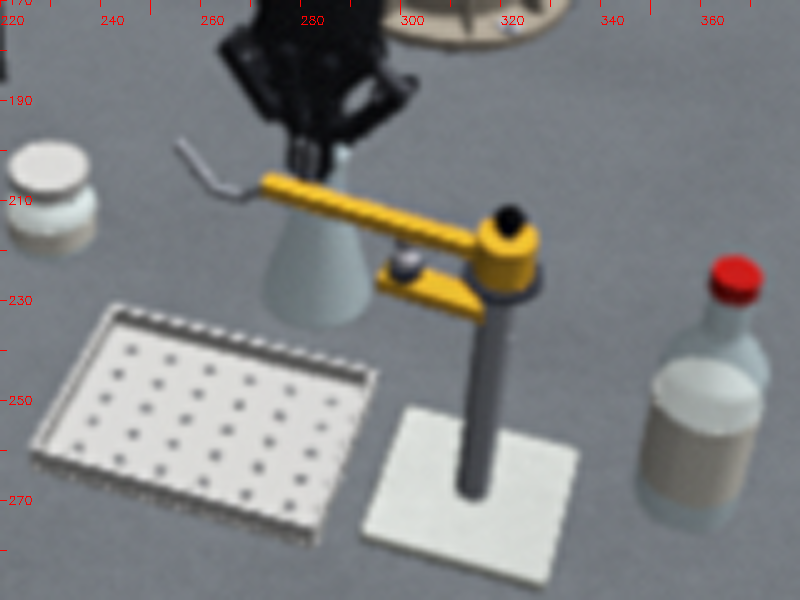

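```bash
python3 - <<'E'
from h import *
S=P["scene"]
for u,z in [((272.6,206),215),((256,198.2),230),((301.5,222),195)]:
    x=atz(S,u,z);print(x,np.degrees(np.arctan2(x[1]-170,x[0]-608.5))%360)
E
```

```text
[594.90996707  11.01264085 215.        ] 265.1143073793835
[594.44680219 -44.65190565 230.        ] 266.25420772418374
[612.85182172 110.30260443 195.        ] 274.169373592563
```

The arm is at about 265°, not yet home. I'll push on slowly.

Call:
{"name": "drive_tool", "arguments": {
  "series": [
    [[0,0,1.5],[0.0035,-0.0009,0],-1],
    [[0,0,1.5],[0.0035,-0.0008,0],-1],
    [[0,0,1.5],[0.0035,-0.0007,0],-1],
    [[0,0,0.5],[0.0025,-0.0004,0],-1],
    [[0,0,0],[0.001,0,0],-1],
    [[0,0,0],[0,0,0],-1],
    [[0,0,0],[0,0,0],-1],
    [[0,0,0],[0,0,0],-1],
    [[0,0,0],[0,0,0],-1],
    [[0,0,0],[0,0,0],-1]
  ]
}}

```text
t: 6.18
ee_pos: [590.9, 34.3, 210.4]
eef_rot: [[-0.999, 0.045, 0.0], [0.045, 0.999, 0.0], [-0.0, 0.0, -1.0]]
force: [0.6, 0.1, 0.1]
width: 0.1
```

```bash
python3 - <<'E'
from h import *
a=manip.capture("scene")[:,:,::-1].copy()
crop(a,220,170,160,120,5,"sc3")
E
```

```text
(no output)
```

View pics/sc3.png

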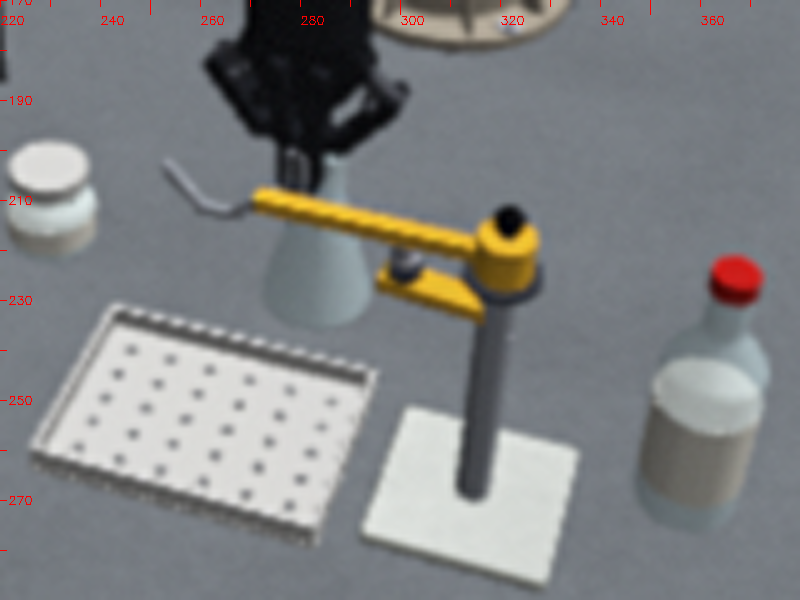

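Call:
{"name": "drive_tool", "arguments": {
  "series": [
    [[0,0,0.5],[0.0015,0,0],-1],
    [[0,0,0.5],[0.0015,0,0],-1],
    [[0,0,0],[0,0,0],-1],
    [[0,0,0],[0,0,0],-1],
    [[0,0,0],[0,0,0],-1],
    [[0,0,0],[0,0,0],-1],
    [[0,0,0],[0,0,0],-1],
    [[0,0,0],[0,0,0],-1],
    [[0,0,0],[0,0,0],-1],
    [[0,0,0],[0,0,0],-1]
  ]
}}

```text
t: 7.07
ee_pos: [593.9, 34.3, 210.3]
eef_rot: [[-1.0, 0.027, 0.0], [0.027, 1.0, 0.0], [-0.0, 0.0, -1.0]]
force: [-0.4, 0.1, 0.7]
width: 0.3
```

```bash
python3 - <<'E'
from h import *
S,D=P["scene"],P["side"]
for u,z in [((270.8,209),215),((253.2,202),230)]:
    x=atz(S,u,z);print(x,np.degrees(np.arctan2(x[1]-170,x[0]-612.5))%360)
a=manip.capture("scene")[:,:,::-1].copy();crop(a,230,180,100,75,8,"sc4")
a=manip.capture("side")[:,:,::-1].copy();crop(a,140,160,160,140,4,"si4")
E
```

```text
[610.81439548  10.58979904 215.        ] 269.3941766250364
[615.49609202 -45.8662155  230.        ] 270.79517957884093
```

View pics/sc4.png

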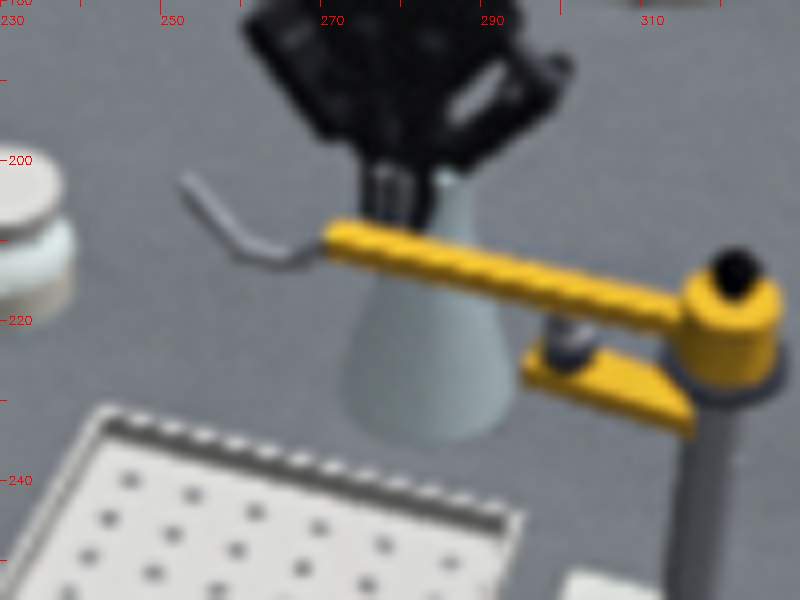

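View pics/si4.png

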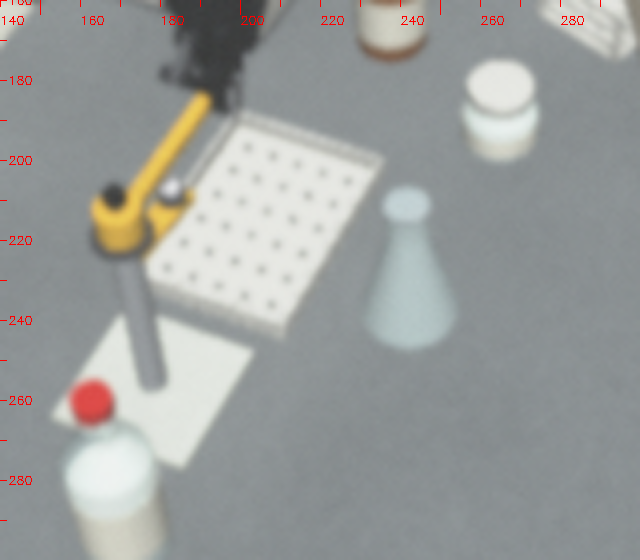

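```bash
python3 - <<'E'
from h import *
S,D=P["scene"],P["side"]
print(tri((S,(271.9,209.2)),(D,(191.7,183.7))))
for th in (264,268,270,271.2,273):
    t=np.radians(th);
    print(th,[proj(c,(608.5+r*np.cos(t),169+r*np.sin(t),z)).round(1) for c in (S,D) for r,z in((152,215),(213,230))])
E
```

```text
(array([613.89788164,  20.68836193, 212.78475967]), [np.float64(7.289436161813201), np.float64(7.289436161813192)])
264 [array([274.9, 206.1]), array([257.5, 196.8]), array([199.3, 182.6]), array([210. , 167.2])]
268 [array([273.6, 208. ]), array([255.5, 199.5]), array([196.4, 181.5]), array([206. , 165.7])]
270 [array([273., 209.]), array([254.6, 200.8]), array([195. , 180.9]), array([203.9, 165. ])]
271.2 [array([272.7, 209.6]), array([254.1, 201.7]), array([194.1, 180.6]), array([202.7, 164.6])]
273 [array([272.2, 210.6]), array([253.4, 202.9]), array([192.7, 180.2]), array([200.8, 164. ])]
```

Call:
{"name": "drive_tool", "arguments": {
  "series": [
    [[0,0,0.5],[0.001,0,0],-1],
    [[0,0,0],[0.001,0,0],-1],
    [[0,0,0],[0,0,0],-1],
    [[0,0,0],[0,0,0],-1],
    [[0,0,0],[0,0,0],-1],
    [[0,0,0],[0,0,0],-1],
    [[0,0,0],[0,0,0],-1],
    [[0,0,0],[0,0,0],-1],
    [[0,0,0],[0,0,0],-1],
    [[0,0,0],[0,0,0],-1]
  ]
}}

```text
t: 8.0
ee_pos: [594.7, 34.3, 210.3]
eef_rot: [[-1.0, 0.018, -0.002], [0.018, 1.0, 0.0], [0.002, -0.0, -1.0]]
force: [-5.2, 0.9, 1.9]
width: 0.1
```

Call:
{"name": "drive_tool", "arguments": {
  "series": [
    [[0,0,0],[0.001,0,0],-1],
    [[0,0,0],[0.001,0,0],-1],
    [[0,0,0],[0,0,0],-1],
    [[0,0,0],[0,0,0],-1],
    [[0,0,0],[0,0,0],-1],
    [[0,0,0],[0,0,0],-1],
    [[0,0,0],[0,0,0],-1],
    [[0,0,0],[0,0,0],-1],
    [[0,0,0],[0,0,0],-1],
    [[0,0,0],[0,0,0],-1]
  ]
}}

```text
t: 8.83
ee_pos: [594.9, 34.3, 210.2]
eef_rot: [[-1.0, 0.018, -0.006], [0.018, 1.0, -0.0], [0.006, -0.0, -1.0]]
force: [-10.1, 1.5, 5.6]
width: 0.1
```

The arm pressed on with 2 mm more command moved only 0.2 mm, with force rising to 10 N. It is at its end stop. I'll back off, rise and look at the hook on the way to the basket.

Call:
{"name": "drive_tool", "arguments": {
  "series": [
    [[0,0,0],[-0.01,0,0],-1],
    [[0,0,0],[-0.015,0,0],-1],
    [[0,0,0],[0,0,0.03],-1],
    [[0,0,0],[0,0,0.03],-1],
    [[0,0,0],[0,0,0.03],-1],
    [[0,0,-7],[0,0,0.02],1],
    [[0,0,-7],[0.006,-0.02,0],1],
    [[0,0,-7],[0.006,-0.02,0],1],
    [[0,0,-7],[0.006,-0.02,0],1],
    [[0,0,-7],[0.006,-0.02,0],1]
  ]
}}

```text
t: 9.67
ee_pos: [597.9, -46.4, 320.7]
eef_rot: [[-0.805, 0.593, 0.002], [0.593, 0.805, -0.0], [-0.002, 0.001, -1.0]]
force: [0.2, 0.6, -0.4]
width: 60.3
```

Call:
{"name": "drive_tool", "arguments": {
  "series": [
    [[0,0,-7],[0.002,-0.01,0],1],
    [[0,0,-7],[0.002,-0.01,0],1],
    [[0,0,-7],[0,0,0],1],
    [[0,0,-7],[0,0,0],1],
    [[0,0,-7],[0,0,0],1],
    [[0,0,-7],[0,0,0],1],
    [[0,0,-7],[0,0,0],1],
    [[0,0,-5],[0,0,0],1],
    [[0,0,0],[0,0,0],1],
    [[0,0,0],[0,0,0],1]
  ]
}}

```text
t: 10.5
ee_pos: [601.3, -65.8, 320.3]
eef_rot: [[-0.002, 1.0, 0.001], [1.0, 0.002, -0.0], [-0.0, 0.001, -1.0]]
force: [-0.7, -0.3, 0.5]
width: 85.6
```

```bash
python3 - <<'E'
from h import *
import pickle
w=manip.camera_params("wrist")
a=manip.capture("wrist")[:,:,::-1].copy()
pickle.dump(w,open("w2.pkl","wb"))
cv2.imwrite("pics/w2.png",cv2.resize(a,(800,600),interpolation=cv2.INTER_CUBIC))
E
```

```text
(no output)
```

View pics/w2.png

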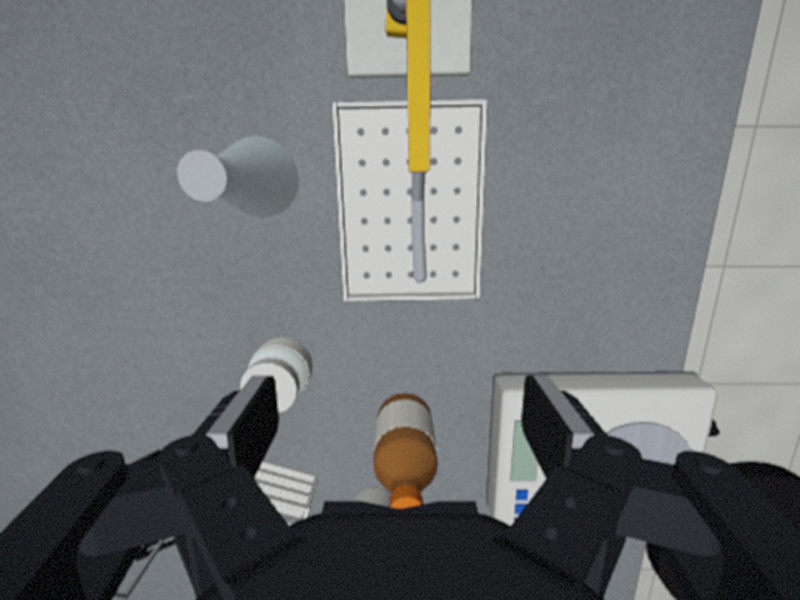

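```bash
python3 - <<'E'
from h import *
import pickle;w=pickle.load(open("w2.pkl","rb"))
np.set_printoptions(precision=1,suppress=True)
for u,z in [((420,278),230),((419,171),221),((419,80),221),((418,200),206),((417,230),210)]: print(u,atz(w,np.array(u)/1.5625,z))
for u in [(333,102),(486,100),(480,297),(345,300)]:print("tray",atz(w,np.array(u)/1.5625,22))
for u,z in [((403,497),160),((269,387),70),((202,175),140)]: print(atz(w,np.array(u)/1.5625,z))
print(manip.get_obs()['ee_pos'])
E
```

```text
(420, 278) [613.  -45.3 230. ]
(419, 171) [612.   13.4 221. ]
(419, 80) [611.4  58.7 221. ]
(418, 200) [612.3  -2.8 206. ]
(417, 230) [611.8 -20.2 210. ]
tray [537.1  81.8  22. ]
tray [685.1  83.7  22. ]
tray [ 690.4 -113.8   22. ]
tray [ 541.5 -117.3   22. ]
[ 604.7 -258.7  160. ]
[ 464.9 -198.5   70. ]
[454.8  12.4 140. ]
[601.3 -65.7 320.3]
```

Call:
{"name": "drive_tool", "arguments": {
  "series": [
    [[0,0,-2.1],[-0.018,-0.035,0],1],
    [[0,0,-2.1],[-0.018,-0.035,0],1],
    [[0,0,-2.1],[-0.018,-0.035,0],1],
    [[0,0,-2.1],[-0.018,-0.035,0],1],
    [[0,0,-2.1],[-0.018,-0.035,0],1],
    [[0,0,-2.1],[-0.018,-0.035,0],1],
    [[0,0,-2.1],[-0.018,-0.035,0],1],
    [[0,0,-2.1],[-0.018,-0.035,0],1],
    [[0,0,-2.1],[-0.018,-0.035,0],1],
    [[0,0,-2.1],[-0.018,-0.035,0],1]
  ]
}}

```text
t: 11.38
ee_pos: [419.9, -417.4, 320.6]
eef_rot: [[0.359, 0.933, 0.001], [0.933, -0.359, -0.001], [-0.0, 0.001, -1.0]]
force: [0.1, -0.5, -1.0]
width: 85.6
```

Call:
{"name": "drive_tool", "arguments": {
  "series": [
    [[0,0,0],[0,-0.02,0],1],
    [[0,0,0],[0,-0.01,0],1],
    [[0,0,0],[0,0,0],1],
    [[0,0,0],[0,0,0],1],
    [[0,0,0],[0,0,0],1],
    [[0,0,0],[0,0,0],1],
    [[0,0,0],[0,0,0],1],
    [[0,0,0],[0,0,0],1],
    [[0,0,0],[0,0,0],1],
    [[0,0,0],[0,0,0],1]
  ]
}}

```text
t: 12.22
ee_pos: [421.2, -445.3, 320.5]
eef_rot: [[0.359, 0.933, 0.0], [0.933, -0.359, -0.0], [-0.0, 0.0, -1.0]]
force: [0.0, -0.1, -0.4]
width: 85.6
```

```bash
python3 - <<'E'
from h import *
import pickle
w=manip.camera_params("wrist")
a=manip.capture("wrist")[:,:,::-1].copy()
pickle.dump(w,open("w3.pkl","wb"))
cv2.imwrite("pics/w3.png",cv2.resize(a,(800,600),interpolation=cv2.INTER_CUBIC))
print(proj(w,(435,-385,198))*1.5625)
E
```

```text
[386.02996102 202.15055735]
```

View pics/w3.png

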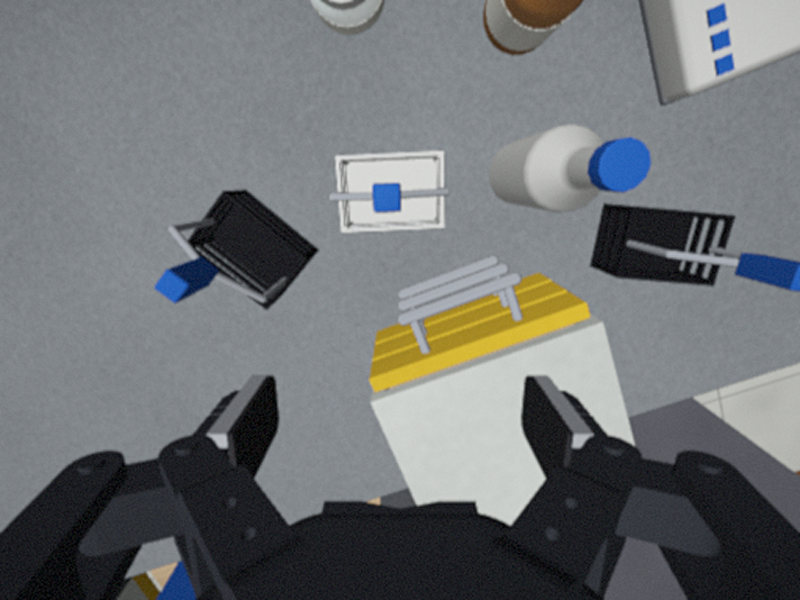

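```bash
python3 - <<'E'
from h import *
import pickle;w=pickle.load(open("w3.pkl","rb"));S=P["scene"]
np.set_printoptions(precision=1,suppress=True)
s=1/1.5625
print("grip",atz(w,(387*s,196*s),198), tri((w,(387*s,196*s)),(S,(187.8,161.6)),(P["side"],(292.8,124.4))))
def ang(a,b,z):
    A,B=[atz(w,np.array(q)*s,z) for q in(a,b)];d=B-A;print(A,B,np.degrees(np.arctan2(d[1],d[0])))
ang((331,196.5),(447,191),122);ang((335,156),(444,152),60);ang((342,232),(444,227),60)
ang((375,186),(399,184),198);ang((375,210),(400,208),198)
print("cab",tri((w,(372*s,401*s)),(S,(166.2,155.5))),tri((w,(603*s,322*s)),(S,(138.6,181.8))))
print("handle bars z60?",[atz(w,np.array(q)*s,110) for q in((400,295),(500,262))])
E
```

```text
grip [ 436.9 -381.8  198. ] (array([ 436.4, -382.8,  198.6]), [np.float64(1.1091456843826728), np.float64(0.8379591891081205), np.float64(1.553310357858062)])
[ 392.4 -367.6  122. ] [ 479.9 -396.7  122. ] -18.430003065670455
[ 400.4 -334.3   60. ] [ 494.6 -366.9   60. ] -19.07100412622475
[ 379. -400.   60.] [ 472.2 -430.8   60. ] -18.27815074523897
[ 432.2 -373.6  198. ] [ 446.4 -377.8  198. ] -16.477678511174407
[ 426.8 -387.   198. ] [ 441.8 -391.4  198. ] -16.591295868713217
cab (array([ 361.9, -533.9,  150.2]), [np.float64(0.06424471645183336), np.float64(0.06424471645197329)]) (array([ 559.4, -532.8,  148.3]), [np.float64(2.7082189279605635), np.float64(2.7082189279606874)])
handle bars z60? [array([ 413.3, -466. ,  110. ]), array([ 504.2, -469.5,  110. ])]
```

Call:
{"name": "drive_tool", "arguments": {
  "series": [
    [[0,0,2.6],[0.0045,0.02,0],1],
    [[0,0,0],[0.0045,0.02,0],1],
    [[0,0,0],[0.0045,0.02,-0.005],1],
    [[0,0,0],[0.0025,0.003,-0.025],1],
    [[0,0,0],[0,0,-0.03],1],
    [[0,0,0],[0,0,-0.03],1],
    [[0,0,0],[0,0,-0.01],1],
    [[0,0,0],[0,0,0],1],
    [[0,0,0],[0,0,0],1],
    [[0,0,0],[0,0,0],1]
  ]
}}

```text
t: 13.1
ee_pos: [437.6, -383.7, 222.3]
eef_rot: [[0.317, 0.948, 0.002], [0.948, -0.317, -0.002], [-0.001, 0.002, -1.0]]
force: [-0.1, 0.4, -0.1]
width: 85.5
```

```bash
python3 - <<'E'
from h import *
w=manip.camera_params("wrist");o=manip.get_obs()
a=manip.capture("wrist")[:,:,::-1].copy()
cv2.imwrite("pics/w4.png",cv2.resize(a,(800,600),interpolation=cv2.INTER_CUBIC))
print(o['ee_pos'],proj(w,(436.8,-382.2,198))*1.5625,proj(w,o['ee_pos'])*1.5625)
E
```

```text
[ 437.57019124 -383.65620774  222.25024207] [397.70237275 354.95270984] [400.79563493 383.35927229]
```

View pics/w4.png

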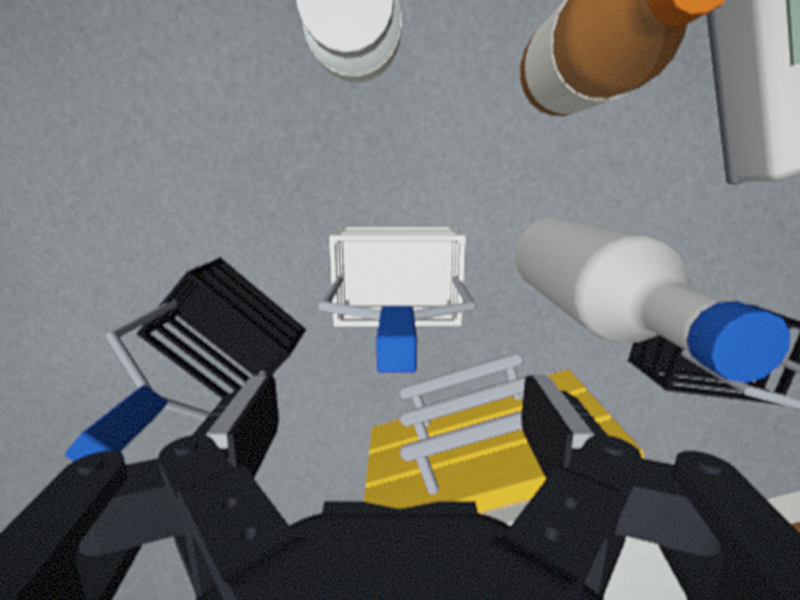

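Call:
{"name": "drive_tool", "arguments": {
  "series": [
    [[0,0,0],[-0.0005,0.001,-0.02],1],
    [[0,0,0],[0,0,-0.02],1],
    [[0,0,0],[0,0,-0.015],1],
    [[0,0,0],[0,0,-0.007],1],
    [[0,0,0],[0,0,0],1],
    [[0,0,0],[0,0,0],-1],
    [[0,0,0],[0,0,0],-1],
    [[0,0,0],[0,0,0],-1],
    [[0,0,0],[0,0,0],-1],
    [[0,0,0],[0,0,0],-1]
  ],
  "grip_force": 60
}}

```text
t: 13.98
ee_pos: [436.7, -382.0, 159.1]
eef_rot: [[0.317, 0.949, 0.001], [0.949, -0.317, -0.001], [-0.001, 0.001, -1.0]]
force: [-0.3, -0.2, -0.6]
width: 25.5
```

Call:
{"name": "drive_tool", "arguments": {
  "series": [
    [[0,0,0],[0,0,0],-1],
    [[0,0,0],[0,0,0],-1],
    [[0,0,0],[0,0,0],-1],
    [[0,0,0],[0,0,0],-1],
    [[0,0,0],[0,0,0.004],-1],
    [[0,0,0],[0,0,0.006],-1],
    [[0,0,0],[0,0,0.01],-1],
    [[0,0,0],[0,0,0.01],-1],
    [[0,0,0],[0,0,0.01],-1],
    [[0,0,0],[0,0,0.01],-1]
  ]
}}

```text
t: 14.82
ee_pos: [436.5, -381.8, 209.7]
eef_rot: [[0.317, 0.949, 0.0], [0.949, -0.317, -0.0], [-0.0, 0.001, -1.0]]
force: [0.0, 0.5, -1.7]
width: 17.4
```

```bash
python3 - <<'E'
from h import *
a=manip.capture("scene")[:,:,::-1].copy();crop(a,90,90,200,150,4,"sc5")
a=manip.capture("wrist")[:,:,::-1].copy()
cv2.imwrite("pics/w5.png",cv2.resize(a,(800,600),interpolation=cv2.INTER_CUBIC))
E
```

```text
(no output)
```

View pics/sc5.png

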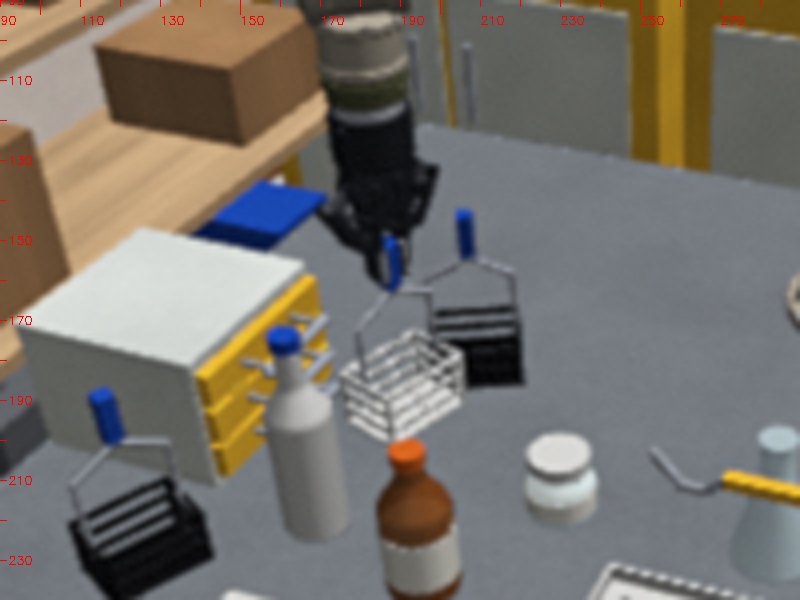

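View pics/w5.png

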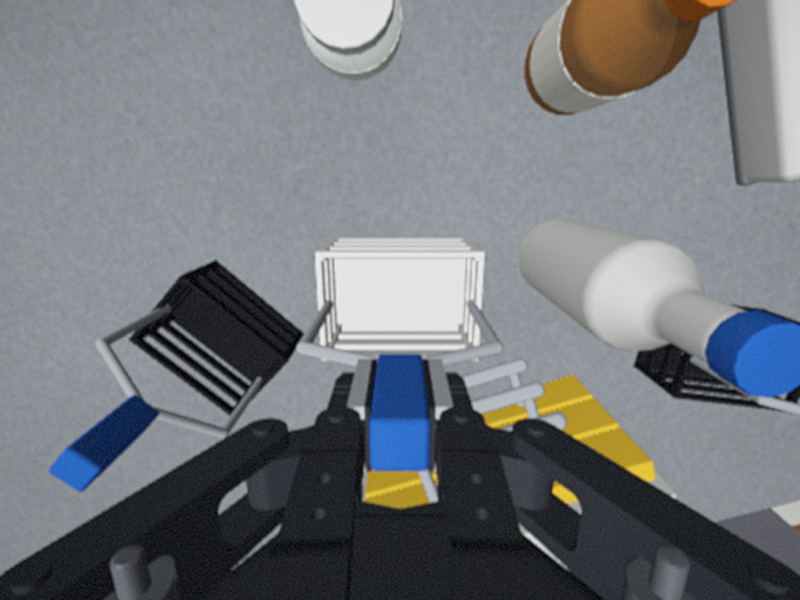

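Held upright: the blue grip sits centred in the pads, opening 17.4 mm. Carrying on.

Call:
{"name": "drive_tool", "arguments": {
  "series": [
    [[0,0,0],[0,0.005,0.012],-1],
    [[0,0,0],[0,0.008,0.014],-1],
    [[0,0,0],[0,0.012,0.014],-1],
    [[0,0,0],[0,0.016,0.014],-1],
    [[0,0,0],[0.001,0.018,0.011],-1],
    [[0,0,0],[0.003,0.02,0],-1],
    [[0,0,0],[0.005,0.02,0],-1],
    [[0,0,0],[0.007,0.02,0],-1],
    [[0,0,1],[0.01,0.018,0],-1],
    [[0,0,1.5],[0.012,0.018,0],-1]
  ]
}}

```text
t: 15.75
ee_pos: [474.3, -225.0, 273.6]
eef_rot: [[0.274, 0.962, -0.0], [0.962, -0.274, 0.0], [0.0, -0.0, -1.0]]
force: [0.4, -0.4, -2.2]
width: 17.1
```

Call:
{"name": "drive_tool", "arguments": {
  "series": [
    [[0,0,2],[0.014,0.018,0],-1],
    [[0,0,2],[0.014,0.018,0],-1],
    [[0,0,2],[0.014,0.018,0],-1],
    [[0,0,2],[0.014,0.018,0],-1],
    [[0,0,2],[0.014,0.018,0],-1],
    [[0,0,2],[0.014,0.018,0],-1],
    [[0,0,2],[0.014,0.016,0],-1],
    [[0,0,1.9],[0.012,0.014,0],-1],
    [[0,0,0],[0.01,0.012,0],-1],
    [[0,0,0],[0.006,0.01,0],-1]
  ]
}}

```text
t: 16.58
ee_pos: [601.2, -65.1, 273.0]
eef_rot: [[0.001, 1.0, -0.0], [1.0, -0.001, 0.0], [0.0, -0.0, -1.0]]
force: [0.1, 0.1, -2.3]
width: 17.3
```

Call:
{"name": "drive_tool", "arguments": {
  "series": [
    [[0,0,0],[0.003,0.008,0],-1],
    [[0,0,0],[0.003,0.008,0],-1],
    [[0,0,0],[0.003,0.008,0],-1],
    [[0,0,0],[0.001,0.008,0],-1],
    [[0,0,0],[0,0.008,0],-1],
    [[0,0,0],[0,0.006,0],-1],
    [[0,0,0],[0,0.004,0],-1],
    [[0,0,0],[0,0,0],-1],
    [[0,0,0],[0,0,0],-1],
    [[0,0,0],[0,0,0],-1]
  ]
}}

```text
t: 17.42
ee_pos: [610.4, -17.0, 273.4]
eef_rot: [[0.001, 1.0, 0.0], [1.0, -0.001, -0.0], [-0.0, 0.0, -1.0]]
force: [0.0, -0.8, -1.8]
width: 16.8
```

```bash
python3 - <<'E'
from h import *
a=manip.capture("scene")[:,:,::-1].copy();crop(a,220,150,160,120,5,"sc6")
a=manip.capture("side")[:,:,::-1].copy();crop(a,140,120,160,120,5,"si6")
a=manip.capture("wrist")[:,:,::-1].copy()
cv2.imwrite("pics/w6.png",cv2.resize(a,(800,600),interpolation=cv2.INTER_CUBIC))
E
```

```text
(no output)
```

View pics/sc6.png

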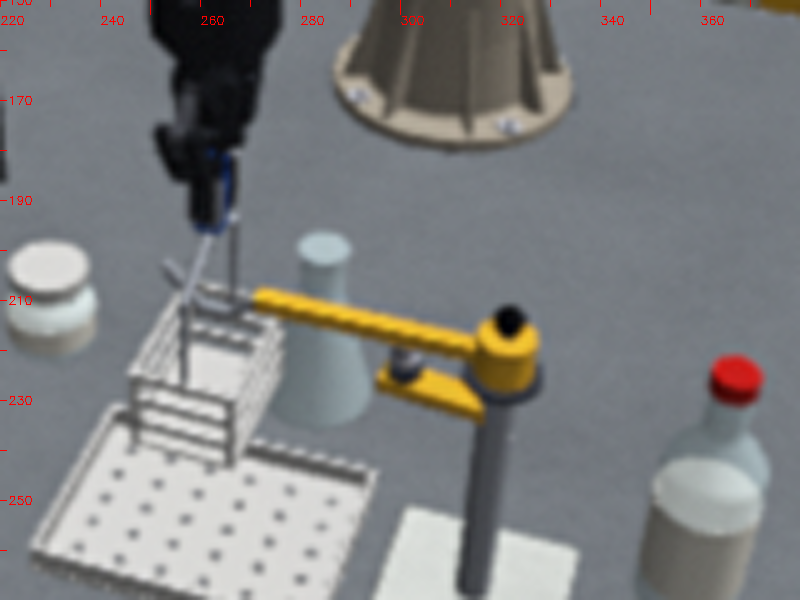

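View pics/si6.png

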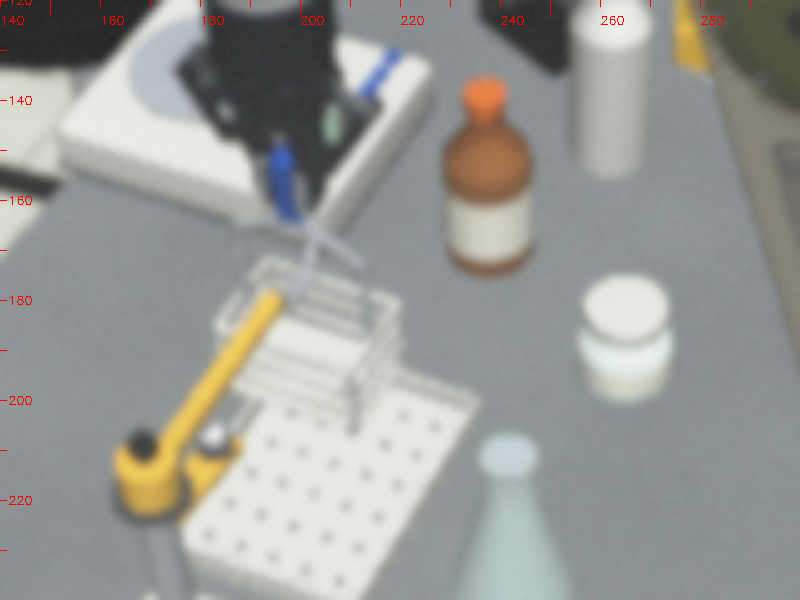

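View pics/w6.png

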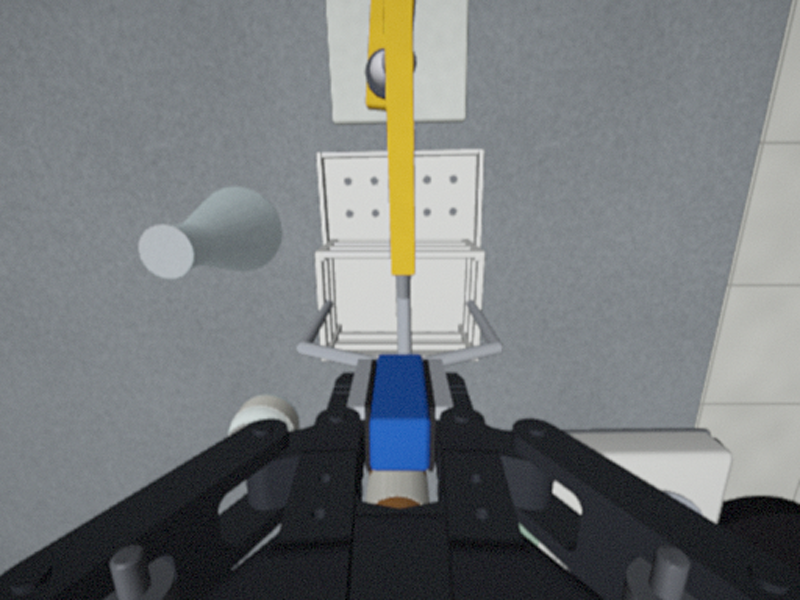

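Call:
{"name": "drive_tool", "arguments": {
  "series": [
    [[0,0,0],[0.002,0.004,0],-1],
    [[0,0,0],[0,0,-0.006],-1],
    [[0,0,0],[0,0,-0.008],-1],
    [[0,0,0],[0,0,-0.008],-1],
    [[0,0,0],[0,0,-0.008],-1],
    [[0,0,0],[0,0,-0.008],-1],
    [[0,0,0],[0,0,-0.005],-1],
    [[0,0,0],[0,0,0],-1],
    [[0,0,0],[0,0,0],-1],
    [[0,0,0],[0,0,0],-1]
  ]
}}

```text
t: 18.4
ee_pos: [612.7, -12.7, 230.7]
eef_rot: [[0.001, 1.0, 0.001], [1.0, -0.001, -0.0], [-0.0, 0.001, -1.0]]
force: [-0.3, -0.0, -1.3]
width: 17.0
```

Call:
{"name": "drive_tool", "arguments": {
  "series": [
    [[0,0,0],[0,0,-0.002],-1],
    [[0,0,0],[0,0,-0.002],-1],
    [[0,0,0],[0,0,-0.001],-1],
    [[0,0,0],[0,0,-0.001],-1],
    [[0,0,0],[0,0,0],-1],
    [[0,0,0],[0,0,0],-1],
    [[0,0,0],[0,0,0],-1],
    [[0,0,0],[0,0,0],-1],
    [[0,0,0],[0,0,0],-1],
    [[0,0,0],[0,0,0],-1]
  ]
}}

```text
t: 19.23
ee_pos: [612.5, -12.7, 224.4]
eef_rot: [[0.001, 1.0, 0.0], [1.0, -0.001, -0.0], [-0.0, 0.0, -1.0]]
force: [-0.9, 0.3, -1.8]
width: 17.0
```

Call:
{"name": "drive_tool", "arguments": {
  "series": [
    [[0,0,0],[0,0,-0.001],-1],
    [[0,0,0],[0,0,-0.001],-1],
    [[0,0,0],[0,0,-0.0005],-1],
    [[0,0,0],[0,0,0],-1],
    [[0,0,0],[0,0,0],-1],
    [[0,0,0],[0,0,0],-1],
    [[0,0,0],[0,0,0],-1],
    [[0,0,0],[0,0,0],-1],
    [[0,0,0],[0,0,0],-1],
    [[0,0,0],[0,0,0],-1]
  ]
}}

```text
t: 20.07
ee_pos: [612.5, -12.7, 221.9]
eef_rot: [[0.001, 1.0, 0.0], [1.0, -0.001, 0.0], [0.0, 0.0, -1.0]]
force: [-0.6, -0.1, -1.0]
width: 17.4
```

Call:
{"name": "drive_tool", "arguments": {
  "series": [
    [[0,0,0],[0,0,-0.001],-1],
    [[0,0,0],[0,0,-0.0005],-1],
    [[0,0,0],[0,0,0],-1],
    [[0,0,0],[0,0,0],-1],
    [[0,0,0],[0,0,0],-1],
    [[0,0,0],[0,0,0],-1],
    [[0,0,0],[0,0,0],-1],
    [[0,0,0],[0,0,0],-1],
    [[0,0,0],[0,0,0],-1],
    [[0,0,0],[0,0,0],-1]
  ]
}}

```text
t: 20.9
ee_pos: [612.6, -12.7, 221.3]
eef_rot: [[0.001, 1.0, 0.001], [1.0, -0.001, -0.0], [-0.0, 0.001, -1.0]]
force: [-1.9, -0.1, 7.2]
width: 17.4
```

Contact came at TCP z≈221.5, as computed for the wire on the saddle. A check before letting go.

```bash
python3 - <<'E'
from h import *
a=manip.capture("scene")[:,:,::-1].copy();crop(a,220,150,160,120,5,"sc7")
a=manip.capture("wrist")[:,:,::-1].copy()
cv2.imwrite("pics/w7.png",cv2.resize(a,(800,600),interpolation=cv2.INTER_CUBIC))
E
```

```text
(no output)
```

View pics/sc7.png

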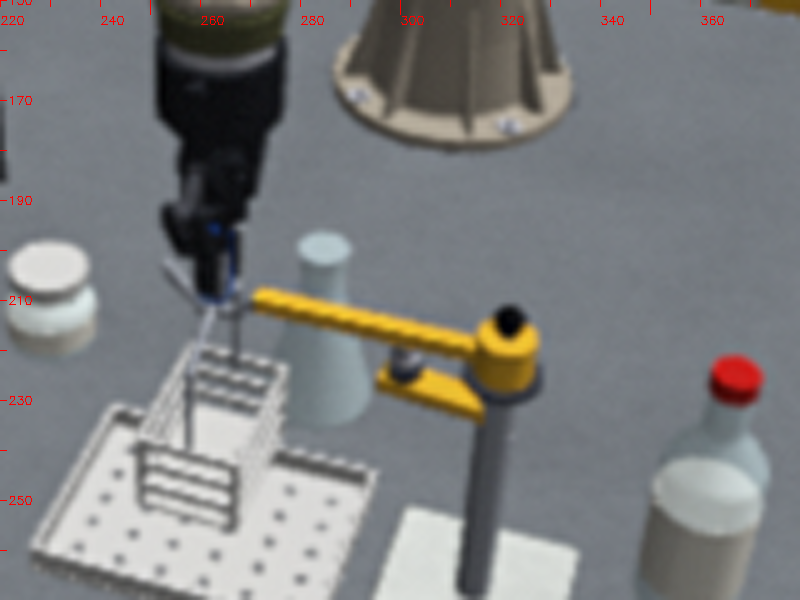

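View pics/w7.png

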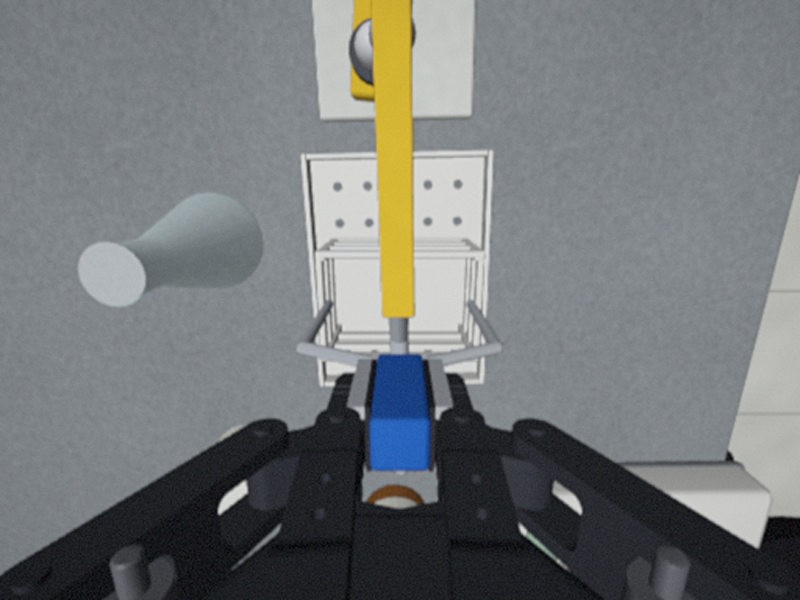

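Call:
{"name": "drive_tool", "arguments": {
  "series": [
    [[0,0,0],[0,0,0.0006],-1],
    [[0,0,0],[0,0,0],-0.4],
    [[0,0,0],[0,0,0],-0.2],
    [[0,0,0],[0,0,0],0],
    [[0,0,0],[0,0,0],0.1],
    [[0,0,0],[0,0,0],0.2],
    [[0,0,0],[0,0,0],0.2],
    [[0,0,0],[0,0,0],0.2],
    [[0,0,0],[0,0,0],0.2],
    [[0,0,0],[0,0,0],0.2]
  ]
}}

```text
t: 21.83
ee_pos: [612.5, -12.7, 220.9]
eef_rot: [[0.001, 1.0, 0.0], [1.0, -0.001, -0.0], [-0.0, 0.0, -1.0]]
force: [-0.7, -0.7, 0.3]
width: 51.2
```

```bash
python3 - <<'E'
from h import *
a=manip.capture("wrist")[:,:,::-1].copy()
cv2.imwrite("pics/w8.png",cv2.resize(a,(800,600),interpolation=cv2.INTER_CUBIC))
E
```

```text
(no output)
```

View pics/w8.png

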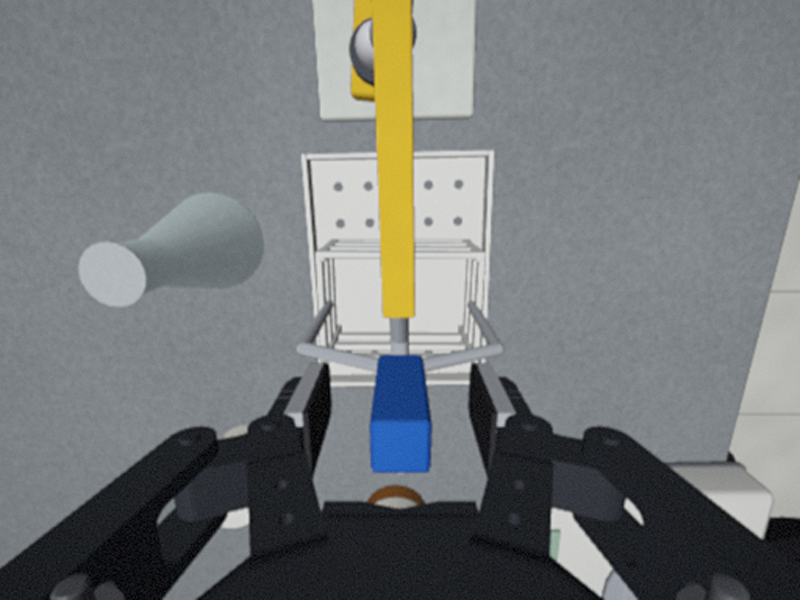

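Released, and the basket hangs steady in the hook with the grip standing free between the pads. I'll rise straight up.

Call:
{"name": "drive_tool", "arguments": {
  "series": [
    [[0,0,0],[0,0,0.008],0.2],
    [[0,0,0],[0,0,0.012],0.2],
    [[0,0,0],[0,0,0.015],0.2],
    [[0,0,0],[0,0,0.015],0.2],
    [[0,0,0],[0,0,0.02],0.2],
    [[0,0,0],[0,0,0.02],0.2],
    [[0,0,0],[0,0,0.02],0.2],
    [[0,0,0],[0,0,0.02],0.2],
    [[0,0,0],[0,0,0],0.2],
    [[0,0,0],[0,0,0],0.2]
  ]
}}

```text
t: 22.72
ee_pos: [613.1, -12.8, 352.7]
eef_rot: [[0.001, 1.0, 0.003], [1.0, -0.001, -0.001], [-0.001, 0.003, -1.0]]
force: [0.6, -0.2, -0.4]
width: 51.4
```

Call:
{"name": "drive_tool", "arguments": {
  "series": [
    [[0,0,0],[-0.01,-0.015,0],0.2],
    [[0,0,0],[-0.01,-0.015,0],0.2],
    [[0,0,0],[-0.01,-0.015,0],0.2],
    [[0,0,0],[-0.01,-0.015,0],0.2],
    [[0,0,0],[-0.01,-0.015,0],0.2],
    [[0,0,0],[0,0,0],0.2],
    [[0,0,0],[0,0,0],0.2],
    [[0,0,0],[0,0,0],0.2],
    [[0,0,0],[0,0,0],0.2],
    [[0,0,0],[0,0,0],0.2]
  ]
}}

```text
t: 23.55
ee_pos: [562.8, -87.0, 350.5]
eef_rot: [[-0.0, 1.0, -0.0], [1.0, 0.0, 0.0], [0.0, -0.0, -1.0]]
force: [0.2, 0.5, 0.4]
width: 51.2
```

```bash
python3 - <<'E'
from h import *
a=manip.capture("scene")[:,:,::-1].copy();crop(a,180,140,200,150,4,"sc9")
a=manip.capture("side")[:,:,::-1].copy();crop(a,140,120,160,120,5,"si9")
for q in [(163.5,172)]: pass
cv2.imwrite("pics/w9.png",cv2.resize(manip.capture("wrist")[:,:,::-1],(800,600)))
E
```

```text
(no output)
```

View pics/sc9.png

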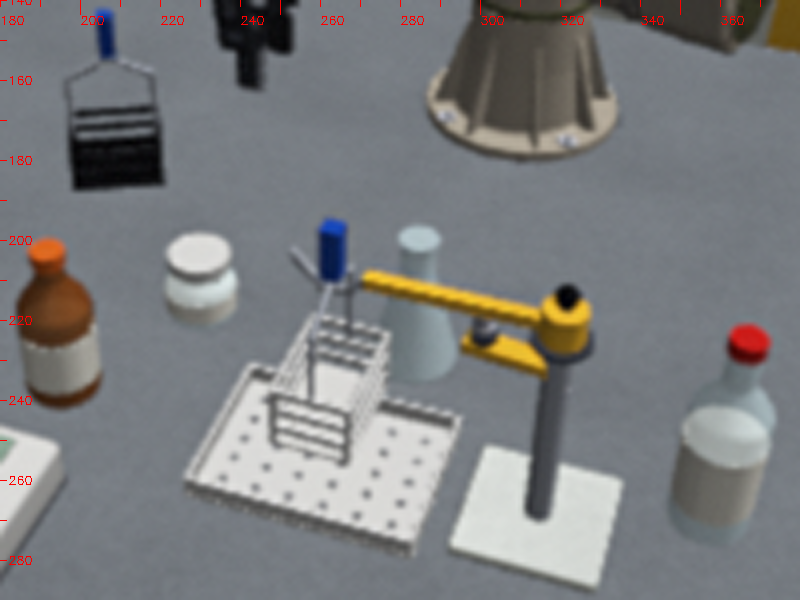

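View pics/si9.png

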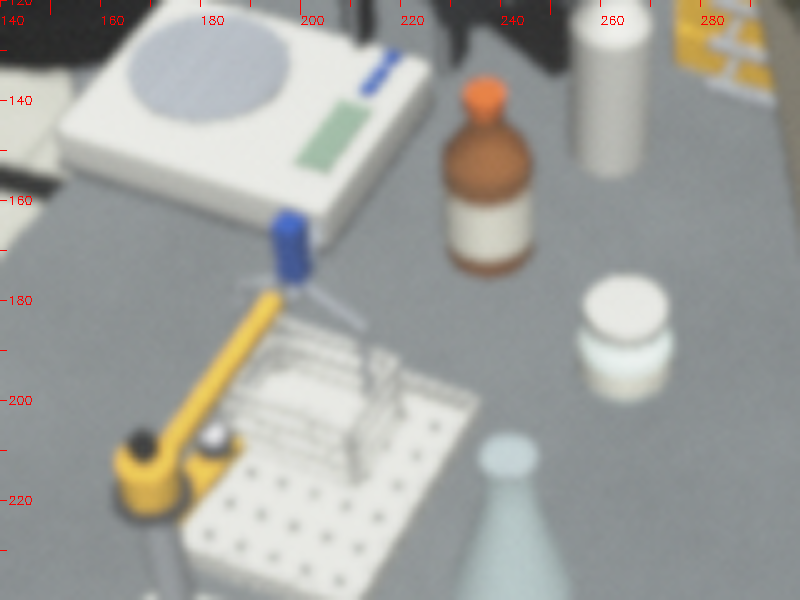

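View pics/w9.png

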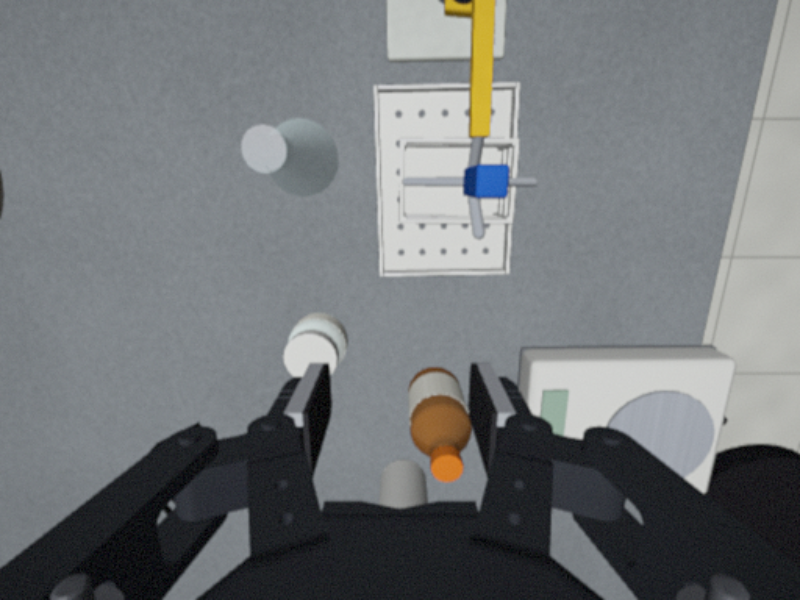

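The basket hangs upright in the hook over the tray (grip top at about scene (262,197), side (197,164)), with all the glassware in place. One number check, then I hand in.

```bash
python3 - <<'E'
from h import *
S,D=P["scene"],P["side"]
print(tri((S,(262.8,196.3)),(D,(197.8,163.8))),tri((S,(262.5,208.5)),(D,(198.3,175.5))))
o=manip.get_obs();print(o['t'],o['force'],abs(o['qd']).max())
manip.hand_in()
E
```

```text
(array([612.27039589, -15.79185089, 258.39488485]), [np.float64(0.18026277456445675), np.float64(0.18026277456462222)]) (array([613.4926171 , -14.39035719, 210.02154886]), [np.float64(1.763183706223664), np.float64(1.7631837062236044)])
23.7 [-0.40934469  0.89402709  0.05964166] 0.1802796879857548
the job is handed in; nothing more can be done
```

The swing arm is home in its end detent, and the white basket hangs by its handle in the hook over the tray. I handed the job in at 23.7 s of the allowed 72 s; no verdict was reported.

- **Arm:** I pushed it round with the closed fingers on the clockwise side of the bar. At the end, 2 mm more command moved the finger only 0.2 mm while the force rose to about 10 N, so it was against its stop. The later pictures show it still pointing home.
- **Basket:** I gripped it by the blue grip, carried it in low past the bottles and lowered it onto the saddle. Contact came at tool height 221.5 mm, which matches the wire resting on the saddle. Then I released it and moved the gripper clear.
- **Last checks:** The two fixed cameras put the grip's top at (612, -16, 258) mm and its bottom at (613, -14, 210) mm. That is about 2 degrees off upright and within 4 mm of the saddle's estimated spot at (612.5, -12.5) mm. The wrist force was near zero.
- **Bystanders:** All five stood upright and looked unmoved by eye. I did not measure their final positions.
- **Disagreements:** The scene camera placed the stand up to 8 mm further out in x than the side camera on the base plate. I used a value between them, and the wrist camera and the finger contact agreed with it.

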